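# Pin an emergency-stop station's base and press its cover shut

### The job

Close up the emergency-stop station: first lock its grey base to the assembly fixture by dropping the orange-knobbed lock pin fully home through the hole in the base's lug and the fixture plate. Then take the yellow cover, line it up with the base's two dowels (the white lens goes to the lug end, over the thinner dowel), press it down flush against the contact spring and keep holding it pressed shut: finish while still holding it, do not let go, so that the cover screws could be driven. Leave the black-knobbed pin and the other things on the bench where they are.

Things in the scene. Friction and masses are not known exactly. Their poses are not given: they have to be found in the camera images.
- fixture: Fixed aluminium assembly fixture: plate 190 x 120 mm, 16 mm thick (x -105 to +85, y +-60 mm in its frame), with dark stops to 26 mm above the bench that locate the base with 0.75 mm play. Origin on the bench under the middle of the seated base; its axes are the base's. A 13.5 mm through hole is at x = -70, y = 0 mm, under the lug's hole.
- base: Grey lower half, box 100 (x) x 62 (y) x 30 mm high (rim at z = 30 mm), loosely seated in the fixture. Origin: centre of its underside, 16 mm above the bench. At its -x end a lug, 6 mm thick, 32 mm wide, sticks out from x = -50 to -86 mm; at its +x end a black cable gland (20 mm). Steel dowels stand on its rim at x = +39 (9 mm thick) and x = -39 mm (6 mm), y = 0.
- lug_hole (a point): Centre of the lug's 12 mm hole at the lug's upper face: x = -70, y = 0, z = 6 mm of the base, 22 mm above the bench. Lug and plate together make a hole 22 mm deep, open down to the bench.
- base_thin_dowel (a point): Foot of the thinner (6 mm) dowel, at rim height, x = -39 mm of the base, near the lug. Both dowels stand 14 mm above the rim; the top 4 mm taper by 1.8 mm in radius.
- plunger (a joint): Travel of the white spring plunger (14 mm thick) on the black contact block in the middle of the base: 0 m released (top 8 mm above the rim), grows as pushed down, 0.006 with the cover flush, stop at 0.008. It pushes up with 4.9 N at first touch, 9.1 N with the cover flush: the cover rises again by itself when let go.
- cover: Loose yellow upper half, 100 (x) x 62 (y) x 32 mm high, about 0.16 kg, standing on the bench open side down. Origin: centre of its underside; flush, it is 30 mm above the base's origin. Rigid red mushroom head, 38 mm across, on top in the middle, up to 55 mm above the underside; white 16 mm lens in a black ring on top near its -x end. Grip across the 62 mm width, e.g. 22 mm above the underside.
- cover_lens (a point): Point at underside level under the white lens, x = -39 mm of the cover: the 7.5 mm socket for the thin dowel. The 10.5 mm socket for the thick dowel is at x = +39 mm; both are 28 mm deep, so the cover goes on one way round only. In the middle a stem ends 2 mm above the underside and meets the plunger.
- lock_pin: Loose lock pin, 60 g, upright in the pin block: steel shank 10 mm thick, 20 mm long, chamfered tip; above it a 26 mm collar 5 mm thick, then an orange round knob 20 mm thick from 25 to 58 mm above the tip, small button to 62 mm. Origin: tip of the shank; z up. Tip 6 mm above the bench in the block; home in the lug the collar lies on the lug, tip 2 mm above the bench.
- thin_pin: A similar pin with a black knob (16 mm thick) and a 6 mm shank in the pin block's other hole: not wanted, it stays there. Origin at its tip.
- pin_block: Blue pin block, fixed: 56 (x) x 120 (y) x 26 mm high, with two 13 mm holes, 22 mm deep, at y = -35 and +35 mm, in which the pins stand on their collars (either pin in either hole). Origin: centre of its underside. It stands on one side of the fixture, the cover on the other, either way round.
- driver: Screwdriver lying beyond the fixture, 170 mm long, red handle; leave it alone.
- tub: Round tub, 76 mm wide and 46 mm high, orange below and pale above; leave it alone.
- spare_block: Spare black contact block, 45 x 30 x 48 mm, with a red slider; leave it alone.
- cutters: Side cutters with a red and a blue handle, 160 mm long, lying beyond the fixture; leave them alone.
- green_button: Loose green push-button head, 30 mm wide, 33 mm high, standing beside the fixture; leave it alone.
Mind the look-alikes: they are no part of the job. What is shaped like the cover but blue or pink is not meant.

How it is judged:
On the way, in this order (a step that is already met when the one before it is completed fails the run):
1. the lock pin is fully home through the lug and the fixture plate (z of lock_pin in the frame of base below -0.0115 m and horizontal distance between lock_pin and lug_hole below 0.004 m and angle between lock_pin's own z axis and vertical below 0.12 rad), for 0.2 s.
2. the cover is on both dowels, right way round, down to the contact spring (horizontal distance between cover and base below 0.0025 m and horizontal distance between cover_lens and base_thin_dowel below 0.003 m and z of cover in the frame of base below 0.038 m), for 0.1 s.
At the end, for the whole second after the job is handed in: Pin within 2.5 mm of home and upright, base seated in the fixture; cover on both dowels (3 mm), lens at the lug end, gap under 1.5 mm, level within 0.03 rad, plunger in by over 4.5 mm; the fingers still hold the cover (over 4 N) and it is still (all of step 1 and horizontal distance between cover and base below 0.0025 m and horizontal distance between cover_lens and base_thin_dowel below 0.003 m and z of cover in the frame of base below 0.0315 m and angle between the z axis of cover and the z axis of base, either way round below 0.03 rad and value of joint plunger above 0.0045 m and z of base in the frame of fixture below 0.0185 m and horizontal distance between base and fixture below 0.004 m and contact force between the fingers and cover above 4 N and linear speed of cover below 0.01 m/s); the arm keeps its last pose, push and grip.
It fails at once if the thin black-knobbed pin is moved (over 20 mm) (distance of thin_pin from where it was at the start of the episode above 0.02 m).
It fails at once if screwdriver, tub, spare contact block, cutters and green button: any is moved (over 20 mm) (distance of any of driver, tub, spare_block, cutters, green_button from where it was at the start of the episode above 0.02 m).
It also fails if it takes over 51 s, if anything falls off the work surface, if the arm or the gripper's body presses on something with over 40 N, if the wrist force passes 120 N, or if a joint passes its speed limit or range.

### The arm

A 7-joint arm with a two-finger parallel gripper is mounted at the origin on the work surface. World frame = base frame: x ahead of the robot, y to its left, z up, the work surface at z = 0. Lengths are in m, angles in rad, forces in N, time in s.
With the tool pointing down it reaches from about 0.425 to 0.925 m from the base axis. Payload 6.8 kg.
Tool frame: the origin (TCP) lies midway between the tips of the shut fingers; the grasp point (between the pads) lies bot.grip_point_offset behind it (bot.grip_point_offset is the distance from the TCP to the grasp point, in m); z points along the fingers, y is the line along which they close (so a half turn about z gives the same grasp; the last joint's range is limited). The gripper opens to 85 mm and grips with 20 to 120 N. Pads are 22 mm wide; open, the fingers measure 114 mm over their backs; the gripper's body (76 mm by 85 mm) begins 54 mm behind the grasp point. The pads swing forward as they close: fully open they stand 13 mm farther back than shut.
Start: joints at [1.145, 0.477, 0.022, 1.555, -0.011, 1.109, -0.083], TCP at [0.211, -0.641, 0.231] pointing down, gripper open.
Joint ranges: [-2.96, 2.96], [-0.34, 2.1], [-1.41, 1.46], [0.24, 2.44], [-1.37, 4.51], [0.17, 1.92], [-2.96, 2.96]. Speed limits (rad/s): [2.39, 2.39, 3.14, 3.14, 3.14, 3.14, 3.14].

### API

Orientations are given as a unit quaternion [w, x, y, z].
In Python, from station import get_obs, cams, job, bot gives the robot as it stands.
- The arm moves only by the tool arm_command, never from a script. Its argument "rows" is a list that holds one entry, the list of rows, each a list of 5 numbers: the finger opening in mm, from 0 to 85.4, then the shift along the world's x, y, z in units of 60 mm (1.0 is 60 mm), then the turn about the world's z in units of 0.08 rad (1.0 is 0.08 rad). In form: [[[grip, x, y, z, turn], ...]]. A call has exactly 10 rows; each row shifts and turns the commanded pose from where the row before left it; what a row does not reach is not made up. A row lasts 1/8 s, in which the tool goes at most 62.5 mm and 10.7 degrees, less where a joint would pass 70% of its speed; a pose out of reach is approached as far as the arm can. A call with a number of a shift or a turn outside -1 to 1 is refused whole. A call with a gripper value outside its range is refused whole. The fingers move at their own pace and stop on an object; "newtons" is the grip in N (left out, the last holds). Time passes only in rows, so rows that do not move let the fingers close, or fill a call up. It gives the time, the measured TCP pose, the force, the opening and the grip force at its end, in the units of the state.
- get_obs(): the state, without advancing time (a new reading comes with each control period).
- cams.read_camera(name): name is "scene" or "top"; returns the picture (400x640x3 uint8, red, green, blue); there is no depth.
- cams.camera_params(name): a dict with "K" (3x3 intrinsics, pixels), "k1" (the pictures are not rectified: a ray, as slopes to the right and down, at radius r is drawn at 1 + k1 r^2 times it, then the intrinsics apply), "extrinsics" (4x4, takes a point from camera to world coordinates). Camera axes: x right, y down, z forward; pixel columns grow to the right and rows downward; lengths in m; the calibration is good to about 2 mm. A picture is of the moment at which its call begins. camera_params takes no time and is no camera call.
- job.hand_in(): hands the job in; it is judged then, once.
The state is a dict: "t": time; "q": joint angles; "joint_vel": joint speeds; "joint_torque": joint torques, N m; "eef_pos": TCP position; "tool_rot": TCP orientation; "contact_force": force on the tool from outside, world axes, zero at the start; "torque": the same for the moment, N m; "gripper_width": opening from 0.0 (shut) to 1.0 (fully open); "grasp_force": force on a finger pad.
Only numpy, scipy, OpenCV 4.12 (cv2) and the standard library are available. Lean on these libraries where they do the work, as an engineer would, in place of code of your own. Each camera call takes 0.05 s, during which the arm holds its last target. There are 200 camera calls.

## Working session

There is one attempt and no reset: what is moved stays moved. The work goes in short steps, Python scripts to look and compute and a tool call to move; the robot and the scene stay as the last step left them, time stands still between calls to the robot, and variables do not carry over. Pictures are saved under pics/ and viewed, at most 10 in all, crops included, and the job is handed in when it is done.

Besides the shell and the picture viewer there is one more tool, called after "Request:" by a JSON object that holds its "op" and its "data", one argument or row to a line. arm_command: Moves the arm, as the interface text tells. Its arguments: {"type":"object","properties":{"rows":{"type":"array"},"newtons":{"type":"number"}},"required":["rows"]}

```bash
mkdir -p pics
python3 - <<'E'
from station import get_obs,cams,job,bot
import cv2
for n in("scene","top"):
    cv2.imwrite(f"pics/{n}0.png",cams.read_camera(n)[:,:,::-1])
    print(cams.camera_params(n))
print(get_obs(),bot.grip_point_offset)
E
```

```text
{'K': array([[488.89023692,   0.        , 317.32125557],
       [  0.        , 488.89023692, 204.09590582],
       [  0.        ,   0.        ,   1.        ]]), 'k1': -0.02511239142534063, 'extrinsics': array([[-0.86502036,  0.29017291, -0.40931583,  1.05921685],
       [ 0.50173504,  0.49814139, -0.70718958,  0.81543253],
       [-0.0013101 , -0.81710148, -0.57649237,  0.7035796 ],
       [ 0.        ,  0.        ,  0.        ,  1.        ]])}
{'K': array([[510.733902  ,   0.        , 320.73388437],
       [  0.        , 510.733902  , 191.43185993],
       [  0.        ,   0.        ,   1.        ]]), 'k1': 0.022418269582315145, 'extrinsics': array([[ 0.01322615, -0.99522289,  0.09672885,  0.47253686],
       [-0.99964155, -0.01541257, -0.02189139,  0.04564861],
       [ 0.02327765, -0.09640463, -0.99507   ,  1.35189233],
       [ 0.        ,  0.        ,  0.        ,  1.        ]])}
{'t': 0.1, 'q': array([ 1.1449123 ,  0.47772357,  0.02232995,  1.5563241 , -0.01150415,
        1.10933064, -0.08312408]), 'joint_vel': array([ 0.00055272, -0.00138978, -0.00161465, -0.00387774,  0.00144705,
        0.00071896,  0.00097906]), 'joint_torque': array([ 4.26368555e-03, -5.97756958e+01,  1.61405772e+00, -2.81952864e+01,
        1.28342558e-02,  5.05405362e-03,  1.73041707e-05]), 'eef_pos': array([ 0.21074479, -0.64069911,  0.23043062]), 'tool_rot': array([-8.07802957e-04,  9.87402412e-01,  1.58227021e-01, -1.85736068e-04]), 'contact_force': array([-0.12547715,  0.70348695, -0.85911235]), 'torque': array([0.01041631, 0.01250749, 0.00513669]), 'grasp_force': 0.0, 'gripper_width': 0.9924144525660188} 0.0187
```

View pics/top0.png

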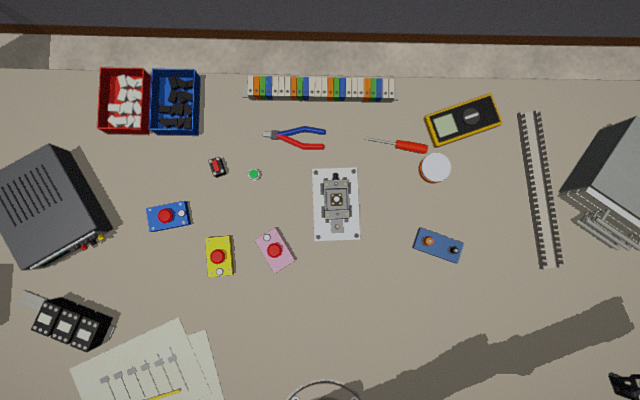

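View pics/scene0.png

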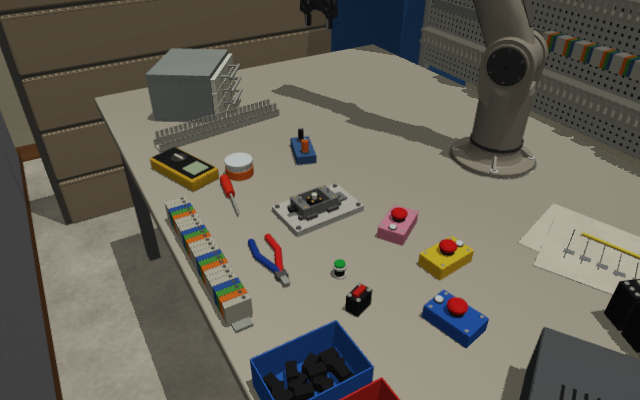

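The top view shows the fixture at (336,204) with its lug at the lower end. There are three cover-shaped things: yellow (219,257), pink (274,250) and blue (168,216). The yellow one is meant, because it matches the named colour. The pin block is at (438,245), with the orange knob at (429,241) and the black one at (454,250). I'll confirm these in one enlarged mosaic.

```bash
cat > h.py <<'E'
import numpy as np, cv2
from station import get_obs,cams,job,bot
P={n:cams.camera_params(n) for n in("scene","top")}
def ray(n,uv):
    p=P[n];d=np.array([(uv[0]-p["K"][0,2])/p["K"][0,0],(uv[1]-p["K"][1,2])/p["K"][1,1]]);s=d.copy()
    for _ in range(10): s=d/(1+p["k1"]*(s@s))
    E=p["extrinsics"];return E[:3,3],E[:3,:3]@np.array([*s,1])
def plane(n,uv,z):
    o,d=ray(n,uv);return o+d*(z-o[2])/d[2]
def tri(uvt,uvs):
    A=[];b=[]
    for n,uv in(("top",uvt),("scene",uvs)):
        o,d=ray(n,uv);d/=np.linalg.norm(d);M=np.eye(3)-np.outer(d,d);A.append(M);b.append(M@o)
    return np.linalg.lstsq(np.vstack(A),np.hstack(b),rcond=None)[0]
def proj(n,X):
    p=P[n];E=p["extrinsics"];c=E[:3,:3].T@(np.asarray(X)-E[:3,3]);s=c[:2]/c[2];s=s*(1+p["k1"]*(s@s))
    return p["K"][:2,:2]@s+p["K"][:2,2]
def blobs(img,lo,hi,box,amin=8):
    "hsv mask blobs in box (u0,v0,u1,v1): list of (area,u,v,minAreaRect)"
    u0,v0,u1,v1=box;m=cv2.inRange(cv2.cvtColor(img[v0:v1,u0:u1],cv2.COLOR_RGB2HSV),lo,hi)
    n,l,st,c=cv2.connectedComponentsWithStats(m);r=[]
    for i in range(1,n):
        if st[i,4]>=amin:
            r.append((int(st[i,4]),*(c[i]+[u0,v0]).round(2),cv2.minAreaRect(np.argwhere(l==i)[:,::-1].astype(np.float32)+np.float32([u0,v0]))))
    return sorted(r,key=lambda x:-x[0])
E
python3 - <<'E'
import cv2,numpy as np
t=cv2.imread("pics/top0.png");s=cv2.imread("pics/scene0.png")
def c(i,u,v,w,h,k):return cv2.resize(i[v:v+h,u:u+w],None,fx=k,fy=k,interpolation=cv2.INTER_CUBIC)
a=np.hstack([c(t,302,160,66,100,6)[:600],c(np.zeros_like(t),0,0,1,100,6)])
b=np.vstack([c(t,408,222,65,46,6),c(t,192,230,65,54,6)])
b=b[:,:800-a.shape[1]]
cv2.imwrite("pics/mos.png",np.hstack([a,b])); print(a.shape,b.shape)
E
```

```text
(600, 402, 3) (600, 390, 3)
```

View pics/mos.png

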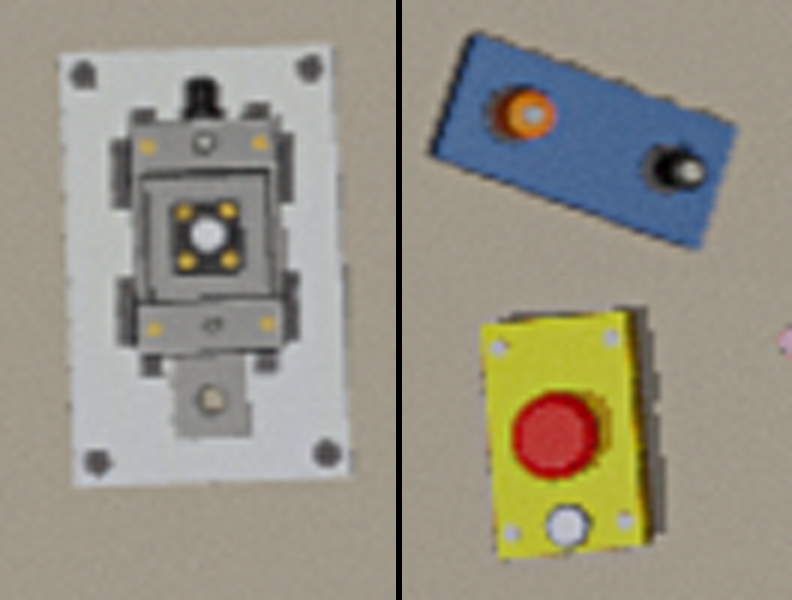

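The mosaic confirms it. The cover is yellow with a red head, and its lens faces the robot at about (286,317) on the crop scale. The lug hole is at about (336.7,226.2). The orange knob's button is at about (430,240.6) and the black knob is the right-hand one. Next I'll measure these.

Run:
```python
from h import *
t=cv2.imread("pics/top0.png")[:,:,::-1].copy();s=cv2.imread("pics/scene0.png")[:,:,::-1].copy()
f=lambda a:np.round(np.asarray(a)*1000,1)
pl=blobs(t,(0,0,170),(179,45,255),(302,155,372,250))
def axes(n,rect,z):
    b=[plane(n,p,z)[:2] for p in cv2.boxPoints(rect)]
    e=[(b[i]-b[i-1]) for i in range(4)];L=max(e,key=np.linalg.norm);S=min(e,key=np.linalg.norm)
    if L[0]<0:L=-L
    return f(np.mean(b,0)),f(np.linalg.norm(L)),f(np.linalg.norm(S)),round(float(np.arctan2(L[1],L[0])),4)
print("plate",axes("top",pl[0][3],.016)); print("whites",[(b[:3],f(plane("top",b[1:3],.054))) for b in pl[:3]])
g=cv2.cvtColor(t,cv2.COLOR_RGB2HSV)
hole=blobs(t,(8,30,120),(30,120,255),(332,222,342,231),2);print("hole",[(b[:3],f(plane("top",b[1:3],.022))) for b in hole])
m=lambda u,v:(302+(u+.5)/6-.5,160+(v+.5)/6-.5)
print("hole man",f(plane("top",m(211,400),.022)))
for nm,q,z in(("thick",(204,143),.060),("thin",(213,325),.060),("plunger",(209,236),.054)):print(nm,f(plane("top",m(*q),z)))
or_t=blobs(t,(5,150,120),(22,255,255),(412,225,445,256));print("or",or_t[:2])
m2=lambda u,v:(408+(u-402+.5)/6-.5,222+(v+.5)/6-.5)
print("button",f(plane("top",m2(534,115),.068)))
bl=blobs(t,(100,80,60),(125,255,255),(405,220,470,270));print("block",axes("top",bl[0][3],.026))
ye=blobs(t,(22,120,120),(34,255,255),(195,225,245,285));print("cover",axes("top",ye[0][3],.032))
re=blobs(t,(0,150,120),(6,255,255),(195,225,245,285));re+=blobs(t,(174,150,120),(179,255,255),(195,225,245,285));print([(b[:3],f(plane("top",b[1:3],.055))) for b in re[:3]])
m3=lambda u,v:(192+(u-402+.5)/6-.5,230+(v-276+.5)/6-.5)
print("lens",f(plane("top",m3(567,525),.033)))
print("cands scene: red",[b[:3] for b in blobs(s,(0,150,120),(6,255,255),(430,235,465,262))],"orange",[b[:3] for b in blobs(s,(5,150,120),(22,255,255),(290,130,320,165))])
```

```text
plate (array([571.3, -22.6]), np.float64(191.2), np.float64(119.5), 0.0394)
whites [((1781, np.float64(334.92), np.float64(205.69)), array([562.8, -19.5,  54. ])), ((16, np.float64(336.0), np.float64(198.5)), array([581.2, -22.1,  54. ]))]
hole [((8, np.float64(336.88), np.float64(226.12)), array([511.8, -26.8,  22. ]))]
hole man [511.5 -26.5  22. ]
thick [619.2 -20.3  60. ]
thin [542.  -24.9  60. ]
plunger [580.1 -23.2  54. ]
or [(34, np.float64(428.59), np.float64(240.74), ((429.0, 240.5), (7.0, 6.0), 90.0))]
button [ 477.1 -257.7   68. ]
block (array([ 466.1, -289.5]), np.float64(121.5), np.float64(55.6), 1.2416)
cover (array([431.3, 275.7]), np.float64(100.1), np.float64(63.0), 0.1143)
[((117, np.float64(216.97), np.float64(255.99)), array([432., 275.,  55.])), ((12, np.float64(216.58), np.float64(261.08)), array([419.4, 275.6,  55. ]))]
lens [393.4 272.3  33. ]
cands scene: red [(155, np.float64(447.94), np.float64(244.9))] orange [(17, np.float64(304.53), np.float64(140.82))]
```

Run:
```python
from h import *
t=cv2.imread("pics/top0.png")[:,:,::-1].copy()
def fit(lo,hi,box,z):
    u0,v0,u1,v1=box;m=cv2.inRange(cv2.cvtColor(t[v0:v1,u0:u1],cv2.COLOR_RGB2HSV),lo,hi)
    c=max(cv2.findContours(m,0,cv2.CHAIN_APPROX_NONE)[0],key=cv2.contourArea)
    f=cv2.drawContours(np.zeros_like(m),[cv2.convexHull(c)],-1,255,-1)
    X=np.array([plane("top",(p[1]+u0,p[0]+v0),z)[:2] for p in np.argwhere(f)])
    w,V=np.linalg.eigh(np.cov(X.T));d=V[:,1]*np.sign(V[0,1])
    return (X.mean(0)*1000).round(1),np.sqrt(12*w)*1000,np.arctan2(d[1],d[0]).round(4)
print(fit((0,0,170),(179,45,255),(302,155,372,250),.016))
print(fit((22,120,120),(34,255,255),(195,225,245,285),.032))
print(fit((100,80,60),(125,255,255),(405,220,470,270),.026))
```

```text
(array([570.7, -22.5]), array([121.44422986, 191.92375218]), np.float64(0.0475))
(array([431.1, 275.5]), array([ 64.7489762 , 100.80474591]), np.float64(0.1289))
(array([ 466.2, -289.1]), array([ 57.50263394, 121.54283017]), np.float64(1.2438))
```

Request:
{"op": "arm_command", "data": {
  "rows": [
    [[45, 0.555, 0.8, 0, -0.42], [45, 0.555, 0.8, 0, -0.42], [45, 0.555, 0.8, 0, -0.42], [45, 0.555, 0.8, 0, -0.42], [45, 0.555, 0.8, 0, -0.42], [45, 0.555, 0.8, 0, -0.42], [45, 0.555, 0.8, 0, -0.42], [45, 0.555, 0.8, 0, -0.42], [45, 0, 0, -0.88, 0], [45, 0, 0, -0.88, 0]]
  ],
  "newtons": 40
}}

```text
t: 1.35
eef_pos: [0.4782, -0.2564, 0.1249]
tool_rot: [0.0, 1.0, 0.026, 0.001]
contact_force: [-0.1, 0.2, -0.3]
gripper_width: 0.526
grasp_force: 0.0
```

Request:
{"op": "arm_command", "data": {
  "rows": [
    [[45, 0, 0, -0.5, 0], [45, 0, 0, -0.5, 0], [45, 0, 0, -0.3, 0], [45, 0, 0, -0.2, 0], [20, 0, 0, 0, 0], [10, 0, 0, 0, 0], [10, 0, 0, 0, 0], [10, 0, 0, 0, 0], [10, 0, 0, 0, 0], [10, 0, 0, 0, 0]]
  ]
}}

```text
t: 2.6
eef_pos: [0.4777, -0.2574, 0.0362]
tool_rot: [0.0, 1.0, 0.024, 0.0]
contact_force: [-0.5, -0.2, 5.5]
gripper_width: 0.219
grasp_force: 39.5
```

Request:
{"op": "arm_command", "data": {
  "rows": [
    [[10, 0, 0, 0.5, 0], [10, 0, 0, 0.7, 0], [10, 0.113, 0.77, 0, 0], [10, 0.113, 0.77, 0, 0], [10, 0.113, 0.77, 0, 0], [10, 0.113, 0.77, 0, 0], [10, 0.113, 0.77, 0, 0], [10, 0, 0, 0, 0], [10, 0, 0, 0, 0], [10, 0, 0, 0, 0]]
  ]
}}

```text
t: 3.85
eef_pos: [0.5109, -0.0279, 0.1075]
tool_rot: [0.0, 1.0, 0.023, -0.0]
contact_force: [0.6, 0.0, -1.0]
gripper_width: 0.216
grasp_force: 39.8
```

Run:
```python
from h import *
import sys
t=cams.read_camera("top");s=cams.read_camera("scene");o=get_obs();print(o["eef_pos"],o["contact_force"],o["gripper_width"])
cv2.imwrite("pics/t1.png",t[:,:,::-1]);cv2.imwrite("pics/s1.png",s[:,:,::-1])
tip=o["eef_pos"].copy();tip[2]-=.03
u,v=proj("scene",tip).astype(int);print(u,v)
a=cv2.resize(s[v-60:v+40,u-65:u+65],None,fx=6,fy=6,interpolation=cv2.INTER_CUBIC)
cv2.imwrite("pics/s1c.png",a[:,:,::-1]);print("origin",u-65,v-60, "hole px",proj("scene",[.5115,-.0262,.022]))
```

```text
[ 0.51103553 -0.02759079  0.10762594] [ 0.31006451 -0.57424535  0.07788396] 0.22087138727163863
338 176
origin 273 116 hole px [338.45262496 195.52083735]
```

View pics/s1c.png

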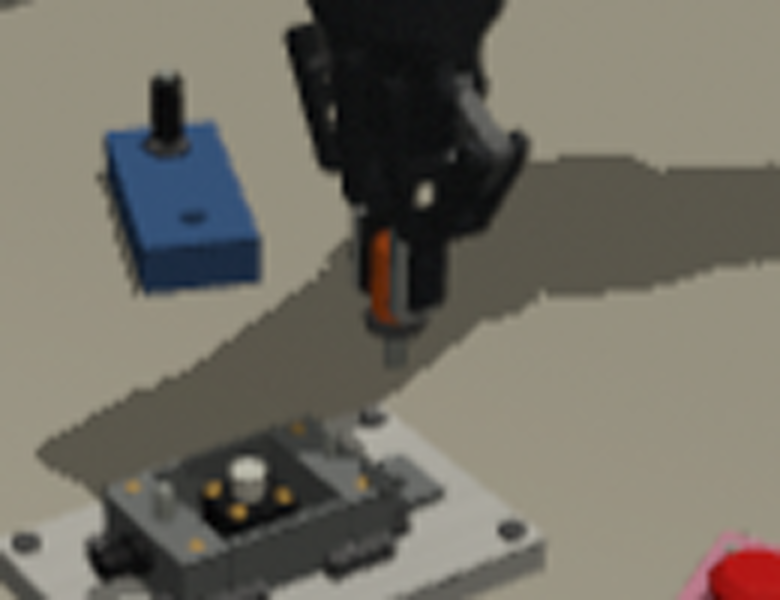

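The crop shows the pin held upright, with its shank at pixel (338.6,177). That agrees with the projection to within 0.5 px. The black pin is untouched in the block. I'll shift 0.5/1.3 mm and lower.

Request:
{"op": "arm_command", "data": {
  "rows": [
    [[10, 0.008, 0.022, -0.3, 0], [10, 0, 0, -0.3, 0], [10, 0, 0, -0.2, 0], [10, 0, 0, -0.06, 0], [10, 0, 0, -0.03, 0], [10, 0, 0, 0, 0], [10, 0, 0, -0.03, 0], [10, 0, 0, -0.03, 0], [10, 0, 0, -0.03, 0], [10, 0, 0, 0, 0]]
  ]
}}

```text
t: 5.2
eef_pos: [0.5116, -0.0251, 0.0488]
tool_rot: [0.0, 1.0, 0.024, -0.0]
contact_force: [-0.2, -1.0, -1.1]
gripper_width: 0.221
grasp_force: 39.8
```

The tip is at 18.6 mm, below the lug face, with no force, so it is in the hole. I'll continue down to home.

Request:
{"op": "arm_command", "data": {
  "rows": [
    [[10, 0, 0, -0.05, 0], [10, 0, 0, -0.05, 0], [10, 0, 0, -0.05, 0], [10, 0, 0, -0.05, 0], [10, 0, 0, -0.04, 0], [10, 0, 0, -0.04, 0], [10, 0, 0, -0.02, 0], [10, 0, 0, 0, 0], [10, 0, 0, 0, 0], [10, 0, 0, 0, 0]]
  ]
}}

```text
t: 6.45
eef_pos: [0.5118, -0.0249, 0.0321]
tool_rot: [0.0, 1.0, 0.024, 0.0]
contact_force: [-3.9, -0.9, 17.1]
gripper_width: 0.214
grasp_force: 41.6
```

Request:
{"op": "arm_command", "data": {
  "rows": [
    [[40, 0, 0, 0, 0], [40, 0, 0, 0, 0], [40, 0, 0, 0.1, 0], [40, 0, 0, 0.6, 0], [60, 0, 0, 0.9, 0], [85, -0.22, 0.83, 0.3, 0.1], [85, -0.22, 0.83, 0, 0.1], [85, -0.22, 0.83, 0, 0.1], [85, -0.22, 0.83, 0, 0.1], [85, -0.22, 0.83, 0, 0.2]]
  ]
}}

```text
t: 7.7
eef_pos: [0.4452, 0.2256, 0.1453]
tool_rot: [-0.0, 0.999, 0.049, 0.0]
contact_force: [1.2, -0.3, 0.8]
gripper_width: 0.998
grasp_force: 0.0
```

Run:
```python
from h import *
t=cams.read_camera("top");s=cams.read_camera("scene");print(get_obs()["eef_pos"])
cv2.imwrite("pics/t2.png",t[:,:,::-1])
k=lambda i,u,v,w,h,f:cv2.resize(i[v:v+h,u:u+w],None,fx=f,fy=f,interpolation=cv2.INTER_CUBIC)
m=np.hstack([k(t,302,160,66,100,6),k(s,273,150,65,100,6)])
cv2.imwrite("pics/m2.png",m[:,:,::-1])
```

```text
[0.4436336  0.23073797 0.14564862]
```

View pics/m2.png

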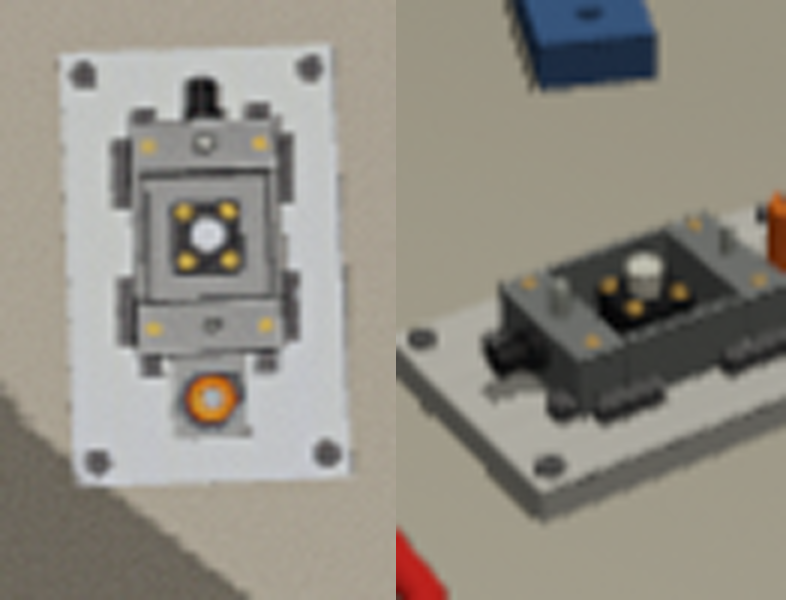

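The picture shows the pin seated upright in the lug, with its button at crop (212,398). Now the cover grasp.

Request:
{"op": "arm_command", "data": {
  "rows": [
    [[85, -0.205, 0.747, 0, 0], [85, 0, 0, -0.5, 0], [85, 0, 0, -0.6, 0], [85, 0, 0, -0.6, 0], [85, 0, 0, -0.4, 0], [85, 0, 0, -0.2, 0], [85, 0, 0, -0.09, 0], [85, 0, 0, 0, 0], [85, 0, 0, 0, 0], [85, 0, 0, 0, 0]]
  ]
}}

```text
t: 9.05
eef_pos: [0.4339, 0.2692, 0.0022]
tool_rot: [-0.0, 0.999, 0.048, 0.001]
contact_force: [0.2, 0.1, 0.3]
gripper_width: 0.993
grasp_force: 0.0
```

Request:
{"op": "arm_command", "data": {
  "rows": [
    [[85, -0.045, 0.1, 0, 0], [85, 0, 0, 0, 0], [70, 0, 0, 0, 0], [55, 0, 0, 0, 0], [55, 0, 0, 0, 0], [55, 0, 0, 0, 0], [55, 0, 0, 0, 0], [55, 0, 0, 0, 0], [55, 0, 0, 0, 0], [55, 0, 0, 0, 0]]
  ],
  "newtons": 60
}}

```text
t: 10.3
eef_pos: [0.4308, 0.2751, 0.0018]
tool_rot: [-0.0, 0.999, 0.049, 0.0]
contact_force: [-1.3, 0.4, 5.4]
gripper_width: 0.718
grasp_force: 65.7
```

Request:
{"op": "arm_command", "data": {
  "rows": [
    [[55, 0, 0, 0.3, 0], [55, 0, 0, 0.8, 0], [55, 0, 0, 0.7, 0], [55, 0.417, -0.825, 0, -0.1], [55, 0.417, -0.825, 0, -0.1], [55, 0.417, -0.825, 0, -0.1], [55, 0.417, -0.825, 0, -0.1], [55, 0.417, -0.825, 0, -0.1], [55, 0.417, -0.825, 0, -0.1], [55, 0, 0, 0, 0]]
  ]
}}

```text
t: 11.55
eef_pos: [0.5821, -0.0285, 0.1102]
tool_rot: [0.001, 1.0, 0.02, 0.001]
contact_force: [-0.7, 0.7, -1.8]
gripper_width: 0.71
grasp_force: 66.0
```

Request:
{"op": "arm_command", "data": {
  "rows": [
    [[55, 0, 0, 0, 0], [55, 0, 0, 0, 0], [55, 0, 0, 0, 0], [55, 0, 0, 0, 0], [55, 0, 0, 0, 0], [55, 0, 0, 0, 0], [55, 0, 0, 0, 0], [55, 0, 0, 0, 0], [55, 0, 0, 0, 0], [55, 0, 0, 0, 0]]
  ]
}}

```text
t: 12.8
eef_pos: [0.5809, -0.0221, 0.1095]
tool_rot: [-0.0, 1.0, 0.024, 0.0]
contact_force: [-0.6, -1.0, -1.3]
gripper_width: 0.715
grasp_force: 66.0
```

Run:
```python
from h import *
t=cams.read_camera("top");s=cams.read_camera("scene");o=get_obs();print(o["eef_pos"],2*np.arctan2(o["tool_rot"][2],o["tool_rot"][1]),o["contact_force"])
cv2.imwrite("pics/t3.png",t[:,:,::-1]);cv2.imwrite("pics/s3.png",s[:,:,::-1])
k=lambda i,u,v,w,h,f:cv2.resize(i[v:v+h,u:u+w],None,fx=f,fy=f,interpolation=cv2.INTER_CUBIC)
m=np.hstack([k(t,302,160,66,100,6),k(s,273,125,66,100,6)])
cv2.imwrite("pics/m3.png",m[:,:,::-1])
```

```text
[ 0.58084047 -0.02209453  0.10950944] 0.04889497308529877 [ 0.22310721 -0.03380358 -1.35140099]
```

View pics/m3.png

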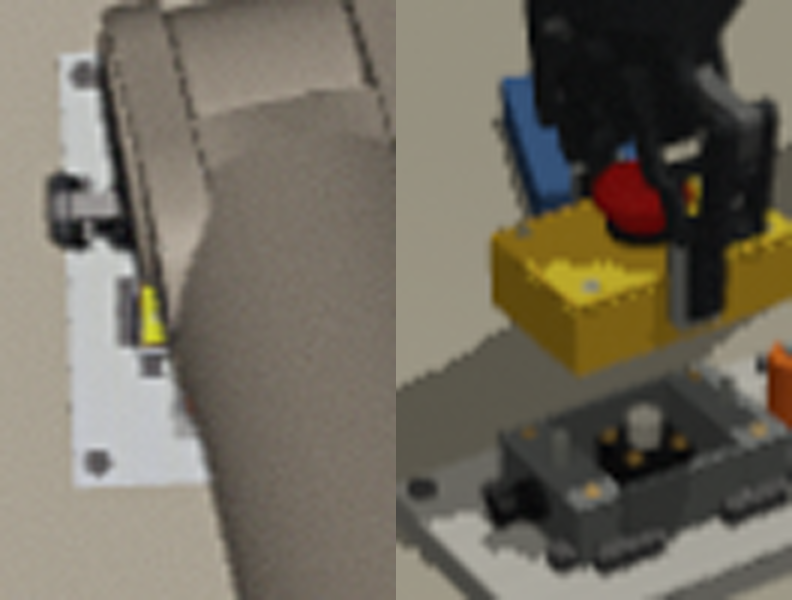

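Run:
```python
from h import *
R=lambda x,y,z:[.5808+x-.0485*y,-.0221+y+.0485*x,z]
m=lambda u,v:np.array([273+(u-396+.5)/6-.5,125+(v+.5)/6-.5])
for n,q,X in(("cover+x+y bottom",(578,377),R(.05,.031,.1077)),("cover+x+y top",(580,307),R(.05,.031,.1397)),("cover+x-y top",(493,236),R(.05,-.031,.1397)),("cover+x-y bot",(493,304),R(.05,-.031,.1077)),
 ("base+x+y",(583,494),R(.05,.031,.046)),("base+x-y",(502,432),R(.05,-.031,.046))): print(n,(m(*q)-proj("scene",X)).round(2))
# plane-based estimates
print(plane("scene",m(578,377),.1077),plane("scene",m(583,494),.046), R(.05,.031,0))
```

```text
cover+x+y bottom [-0.58  0.58]
cover+x+y top [0.01 1.16]
cover+x-y top [-0.22  1.38]
cover+x-y bot [-0.69  0.73]
base+x+y [-0.22 -2.4 ]
base+x-y [-0.08  0.04]
[0.63153761 0.01274178 0.1077    ] [0.62515075 0.0027584  0.046     ] [0.6292965, 0.011324999999999998, 0]
```

The crop shows the cover held level above the base, with its lens toward the lug. Its corners match the commanded alignment to within about 1 px, and the taper captures that. Lowering.

Request:
{"op": "arm_command", "data": {
  "rows": [
    [[55, 0, 0, -0.4, 0], [55, 0, 0, -0.3, 0], [55, 0, 0, -0.06, 0], [55, 0, 0, 0, 0], [55, 0, 0, -0.03, 0], [55, 0, 0, -0.03, 0], [55, 0, 0, -0.03, 0], [55, 0, 0, 0, 0], [55, 0, 0, 0, 0], [55, 0, 0, 0, 0]]
  ]
}}

```text
t: 14.15
eef_pos: [0.5808, -0.0222, 0.0585]
tool_rot: [0.0, 1.0, 0.024, 0.0]
contact_force: [-0.5, -0.8, -0.9]
gripper_width: 0.714
grasp_force: 66.0
```

Request:
{"op": "arm_command", "data": {
  "rows": [
    [[55, 0, 0, -0.03, 0], [55, 0, 0, -0.03, 0], [55, 0, 0, 0, 0], [55, 0, 0, 0, 0], [55, 0, 0, -0.03, 0], [55, 0, 0, -0.03, 0], [55, 0, 0, 0, 0], [55, 0, 0, 0, 0], [55, 0, 0, 0, 0], [55, 0, 0, 0, 0]]
  ],
  "newtons": 90
}}

```text
t: 15.4
eef_pos: [0.5809, -0.0219, 0.0515]
tool_rot: [-0.0, 1.0, 0.025, 0.0]
contact_force: [-2.5, -1.6, 5.0]
gripper_width: 0.708
grasp_force: 101.9
```

Both dowels are in and the 5 N spring contact matches. Pressing to flush.

Request:
{"op": "arm_command", "data": {
  "rows": [
    [[55, 0, 0, -0.03, 0], [55, 0, 0, 0, 0], [55, 0, 0, -0.03, 0], [55, 0, 0, 0, 0], [55, 0, 0, -0.02, 0], [55, 0, 0, 0, 0], [55, 0, 0, 0, 0], [55, 0, 0, 0, 0], [55, 0, 0, 0, 0], [55, 0, 0, 0, 0]]
  ]
}}

```text
t: 16.65
eef_pos: [0.5809, -0.022, 0.048]
tool_rot: [0.0, 1.0, 0.024, 0.0]
contact_force: [-7.2, -1.2, 17.3]
gripper_width: 0.71
grasp_force: 104.0
```

Request:
{"op": "arm_command", "data": {
  "rows": [
    [[55, -0.008, 0, -0.02, 0], [55, 0, 0, 0, 0], [55, 0, 0, -0.01, 0], [55, 0, 0, 0, 0], [55, 0, 0, 0, 0], [55, 0, 0, 0, 0], [55, 0, 0, 0, 0], [55, 0, 0, 0, 0], [55, 0, 0, 0, 0], [55, 0, 0, 0, 0]]
  ]
}}

```text
t: 17.9
eef_pos: [0.5809, -0.022, 0.048]
tool_rot: [0.0, 1.0, 0.024, 0.001]
contact_force: [-11.3, -1.3, 33.1]
gripper_width: 0.708
grasp_force: 105.8
```

Run:
```python
from h import *
s=cams.read_camera("scene");t=cams.read_camera("top");o=get_obs();print(o["eef_pos"],o["tool_rot"],o["contact_force"],o["torque"],o["grasp_force"])
cv2.imwrite("pics/s4.png",cv2.resize(s[130:230,263:373],None,fx=6,fy=6,interpolation=cv2.INTER_CUBIC)[:,:,::-1])
```

```text
[ 0.58093127 -0.02196517  0.0480036 ] [3.15020107e-04 9.99701860e-01 2.44047677e-02 7.06403736e-04] [-12.17507376  -1.53797575  32.21298478] [-0.03134529  2.61587985 -0.01677576] 105.81531822681427
```

View pics/s4.png

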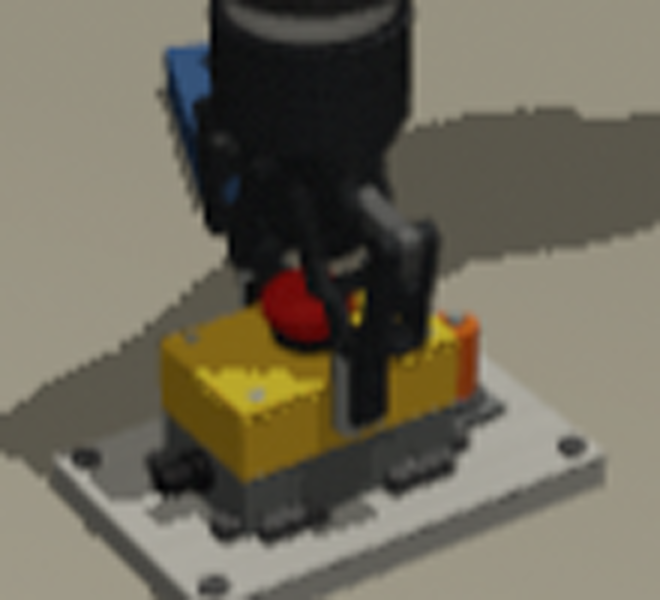

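The picture shows the cover flush on the base with no gap and the orange pin seated. Pressing harder raised the force from 17 to 33 N with z unchanged at 48.0 mm, the expected flush height, so this is hard contact. The hold is steady, so I'm handing in.

```bash
python3 -c "
from station import job
print(job.hand_in())"
```

```text
the job is handed in; nothing more can be done
None
```

The lock pin is home in the lug, and the cover was flush on both dowels and still held pressed (about 33 N down) when I handed the job in at about 18 s; the hand-in gave no verdict.

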